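# Square a aluminium tube against the rail of a tack-weld fixture

## Task

Push the loose aluminium tube across the worktop, without lifting it, until it lies home in the welding fixture: its long face flat along the rail so that both sprung feeler pins are pushed right in, and its left end butted against the end stop. Feel for the contact and push gently, never ramming the fixture, as the rail's setting is not known exactly; do not touch the fixture with the gripper, leave the other things where they are, and let go.

Things in the scene. Friction and masses are not known exactly. Their poses are not given: they have to be found in the camera images.
- tube: Loose rectangular aluminium tube, 280 mm long, 60 mm wide, 30 mm high, black plugs in both ends, 0.4 to 0.6 kg, lying flat on the worktop. Origin: mid-length, lower edge of the long face that goes to the rail, on the worktop. y along its length to its left end; x out of that face, towards the rail; z up. It fills x -60 to 0 mm. Centre of mass x -30 mm. It drags with 3 to 8 N; pushed low down it does not tip.
- tube_end (a point): Middle of the tube's left end at its foot, the end that goes to the stop: the point (-30 mm, 140 mm, 0) of the tube's own frame.
- fixture: Dark steel fixture bolted to the worktop, with an aluminium rail 190 mm long (y -95 to +95 mm), 8 to 34 mm above the worktop. x: the way the tube is pushed onto the rail; y: along the rail, left; z up. Origin on the worktop at mid-rail, mid-setting. The rail's flat face (towards -x) is clamped anywhere from x = -20 to +20 mm, unreported, new each time, and does not give way to a push.
- stop_face (a point): On the end stop's face at its foot, at (-30 mm, 115 mm, 0) of the fixture's frame; the face looks to the fixture's -y. The stop is a block that fills x -75 to +72 mm, y 115 to 131 mm, 36 mm high with bolt heads to 40 mm.
- holddown_tip (a point): Front end of the fixed hold-down arm that juts out over the middle of the rail, at (-50 mm, 0, 60 mm) of the fixture's frame. The arm is 22 mm wide, 54 to 66 mm above the worktop, its rubber foot down to 48 mm, and runs back to its post behind the rail. The tube passes below it; keep the gripper clear of it by pushing on either side.
- pin_left (a joint): Round-nosed sprung feeler pin, 10 mm thick, in the rail at y = +45 mm, 17 mm above the worktop: how far it is pushed in, m. 0: stands 6 mm proud of the rail's face, 0.006: flush. The spring is light (under 1 N) and pushes it out again when the tube leaves.
- pin_right (a joint): The same kind of pin at y = -45 mm.
- pliers: Needle-nose pliers, 153 x 50 x 13 mm, to the left of the work. Origin at the centre of the underside. It is not part of the job and stays where it is.
- tape: Roll of masking tape, 96 mm across, 24 mm high, to the right. Origin at the centre of the underside. It is not part of the job and stays where it is.
- nozzle: Copper welding nozzle, 26 mm thick, 32 mm high, upright, on the near left. Origin at the centre of the underside. It is not part of the job and stays where it is.
- lens_case: Round lens case, 47 mm across, 17 mm high, behind to the right. Origin at the centre of the underside. It is not part of the job and stays where it is.

How it is judged:
At the end, for the whole second after the job is handed in: The tube lies at rest flat on the worktop along the rail: both feeler pins pushed in to within 1.8 mm of flush, parallel to the rail within 2 degrees, and its left end within 3 mm of the end stop's face (value of joint each of pin_left, pin_right above 0.0042 m and y of tube_end in the frame of fixture between 0.112 and 0.118 m and angle between the y axis of tube and the y axis of fixture, either way round below 0.035 rad and angle between tube's own z axis and vertical below 0.05 rad and height (world z) of tube below 0.005 m and linear speed of tube below 0.01 m/s); the robot touches nothing.
It fails at once if The tube was pressed against the fixture with more than 25 N (contact force between tube and fixture above 25 N).
It fails at once if The tube was lifted or tipped instead of slid (more than 15 mm or 0.3 rad) (height (world z) of tube above 0.015 m or angle between tube's own z axis and vertical above 0.3 rad).
It fails at once if The gripper or arm touched the fixture (over 3 N) (contact force between any of the fingers, the arm and fixture above 3 N).
It fails at once if Another thing on the worktop was moved by more than 25 mm (distance of any of pliers, tape, nozzle, lens_case from where it was at the start of the episode above 0.025 m).
It also fails if it takes over 67 s, if anything falls off the work surface, if the arm or the gripper's body presses on something with over 40 N, if the wrist force passes 120 N, or if a joint passes its speed limit or range.

## Robot

A 7-joint arm with a two-finger parallel gripper is mounted at the origin on a cart in front of the work surface, level with it; the furniture and walls round the work are solid. World frame = base frame: x ahead of the robot, y to its left, z up, the work surface at z = 0. Lengths are in m, angles in rad, forces in N, time in s.
With the tool pointing down it reaches from about 0.35 to 0.9 m from the base axis. Payload 19.9 kg.
Tool frame: the origin (TCP) lies midway between the tips of the shut fingers; the grasp point (between the pads) lies 19 mm behind it; z points along the fingers, y is the line along which they close (so a half turn about z gives the same grasp; the last joint's range is limited). The gripper opens to 94 mm and grips with 3 to 60 N. Pads are 16 mm wide; open, the fingers measure 119 mm over their backs; the gripper's body (75 mm by 177 mm) begins 78 mm behind the grasp point.
Start: joints at [1.111, 0.417, -0.01, 1.614, 0.005, 1.111, -0.053], TCP at [0.254, -0.571, 0.205] pointing down, gripper open.
Joint ranges: [-2.81, 2.81], [-0.39, 2.02], [-1.27, 1.25], [0.06, 2.57], [-1.19, 4.33], [0.19, 2], [-2.82, 2.82]. Speed limits (rad/s): [1.89, 1.89, 2.39, 2.39, 3.01, 3.01, 3.01].

## Interface

Orientations are given as a unit quaternion [w, x, y, z].
In Python, from bench import r, imaging, order gives the robot as it stands. The module is installed in compiled form; this text tells all that it offers.
- The arm moves only by the shell command python3 -m inch 'ROWS' [FORCE]. ROWS is text: rows parted by semicolons, each of 5 numbers parted by spaces: the opening, from 0 (shut) to 1 (fully open), then the shift along the tool's x, y, z each as a share of 0.4 m, from -1 to 1, then the turn about the tool's z as a share of pi rad, from -1 to 1. A call has 1 to 10 rows; each row is the pose to reach, as a shift and turn from the pose commanded when the call began, along the tool's axes at that moment, turning the shorter way round; what a row does not reach only later rows make up. A row lasts 1/8 s, in which the tool goes at most 62.5 mm and 10.7 degrees, less where a joint would pass 70% of its speed; a pose out of reach is approached as far as the arm can. A call with a number of a shift or a turn outside -1 to 1 is refused whole. A call with a gripper value outside its range is refused whole. The fingers move at their own pace and stop on an object; FORCE is the grip in N (left out, the last holds). Time passes only in rows, so rows that repeat a pose let the fingers close. It gives the time, the measured TCP pose, the force, the opening and the grip force at its end, in the units of the state.
- r.sense(): the state, without advancing time (a new reading comes with each control period).
- imaging.camera(name): name is "scene" or "side" or "wrist"; returns the picture (420x560x3 uint8, red, green, blue); there is no depth.
- imaging.calibration(name): a dict with "K" (3x3 intrinsics, pixels), "rvec" (rotation vector, rad) and "tvec" (3), from world to camera coordinates, as OpenCV has them; the wrist camera has in their place "tool_from_camera" (4x4, takes a point from camera to tool coordinates, whose origin is the TCP and whose axes are the flange's). Camera axes: x right, y down, z forward; pixel columns grow to the right and rows downward; lengths in m; the calibration is good to about 2 mm. A picture is of the moment at which its call begins: read the wrist's pose just before it. calibration takes no time and is no camera call.
- order.sign_off(): hands the job in; it is judged then, once.
The state is a dict: "time": time; "joint_pos": joint angles; "joint_vel": joint speeds; "tau": joint torques, N m; "tool_pos": TCP position; "tool_rot": TCP orientation; "contact_force": force on the tool from outside, world axes, zero at the start; "moment": the same for the moment, N m; "gripper_width": finger opening in m; "grasp_force": force on a finger pad.
Only numpy, scipy, OpenCV 4.12 (cv2) and the standard library are available. Lean on these libraries where they do the work, as an engineer would, in place of code of your own. Each camera call takes 0.05 s, during which the arm holds its last target. There are 200 camera calls.

## Working session

There is one attempt and no reset: what is moved stays moved. The work goes in short steps, Python scripts to look and compute and a shell command to move; the robot and the scene stay as the last step left them, time stands still between calls to the robot, and variables do not carry over. Pictures are saved under pics/ and viewed, at most 10 in all, crops included, and the job is handed in when it is done.

```bash
mkdir -p pics
python3 - <<'E'
from bench import r, imaging
import cv2
for n in ("scene","side"):
    cv2.imwrite(f"pics/{n}0.png",imaging.camera(n)[:,:,::-1]); c=imaging.calibration(n); print(n,c)
s=r.sense(); print(s)
print(imaging.calibration("wrist"))
E
```

```text
scene {'K': array([[397.39343243,   0.        , 278.35376065],
       [  0.        , 397.39343243, 211.40435365],
       [  0.        ,   0.        ,   1.        ]]), 'rvec': array([ 1.06263336, -2.47307878,  0.97342845]), 'tvec': array([0.41935858, 0.35410354, 0.99383444])}
side {'K': array([[413.57111344,   0.        , 274.81808203],
       [  0.        , 413.57111344, 213.37231322],
       [  0.        ,   0.        ,   1.        ]]), 'rvec': array([ 0.72355221, -2.45874951,  1.34133185]), 'tvec': array([0.49714473, 0.24948013, 0.90748481])}
{'time': 0.1, 'joint_pos': array([ 1.11054599,  0.41791402, -0.0103242 ,  1.61407566,  0.00471225,
        1.11072023, -0.05299906]), 'joint_vel': array([-0.00043417, -0.00024043,  0.00062953, -0.00140195,  0.00088096,
        0.00104479,  0.00157606]), 'tau': array([ 1.14242994e-03, -8.52587199e+01,  6.39576931e-01, -4.26695716e+01,
       -4.89989889e-02,  1.64179550e-02,  4.28069416e-05]), 'tool_pos': array([ 0.25400179, -0.57069883,  0.20490403]), 'tool_rot': array([-5.23976249e-04,  9.78157338e-01,  2.07865157e-01, -1.56214438e-04]), 'contact_force': array([ 0.34483761, -0.18257759, -0.46095469]), 'moment': array([ 0.01482485,  0.03121271, -0.00216201]), 'grasp_force': 0.0, 'gripper_width': 0.09407311254610422}
{'K': array([[351.17391666,   0.        , 280.4023237 ],
       [  0.        , 351.17391666, 212.09403265],
       [  0.        ,   0.        ,   1.        ]]), 'tool_from_camera': array([[-1.30324817e-03, -9.72489797e-01, -2.32941831e-01,
         6.74236996e-02],
       [ 9.99998124e-01, -1.60118234e-03,  1.08991914e-03,
         7.72475349e-04],
       [-1.43291759e-03, -2.32939973e-01,  9.72490059e-01,
        -1.80342166e-01],
       [ 0.00000000e+00,  0.00000000e+00,  0.00000000e+00,
         1.00000000e+00]])}
```

View pics/scene0.png

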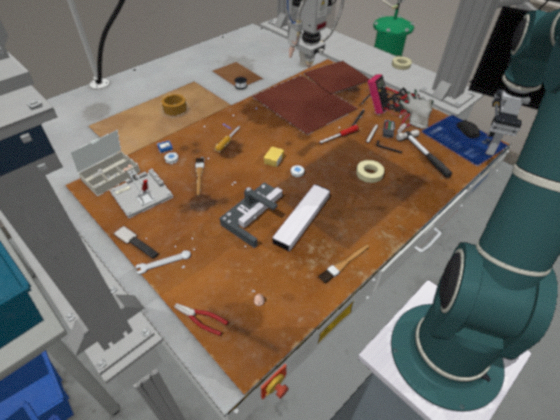

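View pics/side0.png

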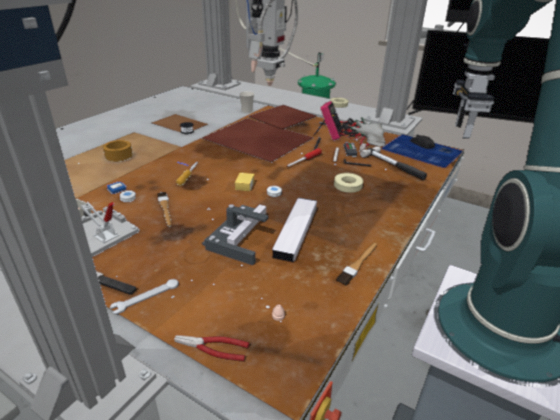

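The scene view shows the tube at about (302,217), the fixture at about (252,212), the stop bar at (240,232) and the tape at (370,171). The nozzle is near (259,299) and the pliers near (203,318). In the side view the tube is at (296,229). Next I'll view enlarged crops.

Run:
```python
import cv2
a=cv2.imread("pics/scene0.png")[170:260,210:340]; cv2.imwrite("pics/c1.png",cv2.resize(a,None,fx=6,fy=6,interpolation=cv2.INTER_CUBIC))
a=cv2.imread("pics/side0.png")[185:275,195:325]; cv2.imwrite("pics/c2.png",cv2.resize(a,None,fx=6,fy=6,interpolation=cv2.INTER_CUBIC))
```

```text
(no output)
```

View pics/c1.png

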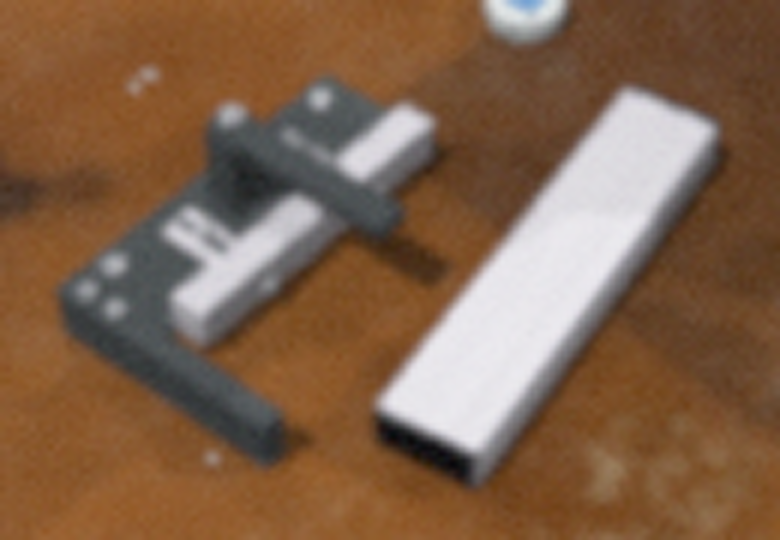

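View pics/c2.png

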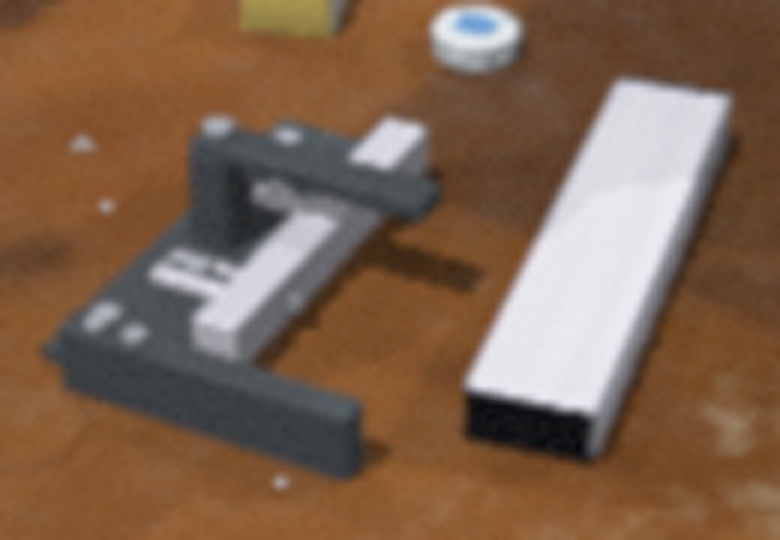

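Scene crop: the tube's top corners are at (628,88), (720,128), (378,412) and (476,453), the rail's front top edge runs (437,125)–(205,318), and the stop's front end is near (285,413). The side crop shows the same features. I'll fit the poses from these.

```bash
cat > h.py <<'E'
import numpy as np, cv2
from bench import r, imaging
from scipy.optimize import least_squares
from scipy.spatial.transform import Rotation as R
def proj(n,P):
    c=imaging.calibration(n); return cv2.projectPoints(np.array(P,float).reshape(-1,1,3),c["rvec"],c["tvec"],c["K"],None)[0][:,0]
def world(p,P):
    P=np.array(P,float);c,s=np.cos(p[2]),np.sin(p[2])
    return np.c_[p[0]+c*P[:,0]-s*P[:,1],p[1]+s*P[:,0]+c*P[:,1],P[:,2]]
E
python3 - <<'E'
from h import *
off={"scene":(210,170),"side":(195,185)}
px=lambda n,L:np.array([((u+.5)/6-.5+off[n][0],(v+.5)/6-.5+off[n][1]) for u,v in L])
T=[(0,-.14,.03),(-.06,-.14,.03),(0,.14,.03),(-.06,.14,.03)]
tp={"scene":px("scene",[(628,88),(720,128),(378,412),(476,453)]),"side":px("side",[(622,80),(732,97),(468,388),(597,410)])}
F=lambda s:[(s,-.095,.034),(s,.095,.034),(-.075,.115,.036),(-.075,.131,0),(-.075,.131,.036)]
fp={"scene":px("scene",[(437,125),(205,318),(285,412),(268,465),(265,432)]),"side":px("side",[(427,125),(242,330),(362,402),(347,476),(347,430)])}
for nm,pts,f in(("tube",tp,lambda p:T),("fix",fp,lambda p:F(p[3]))):
    g=lambda p:np.concatenate([(proj(n,world(p,f(p)))-pts[n]).ravel() for n in pts])
    b=min((least_squares(g,[.6,0,a,0],loss="soft_l1") for a in (0,1.5,3,-1.5)),key=lambda q:q.cost)
    print(nm,b.x.round(4),np.degrees(b.x[2]).round(1)); print(g(b.x).round(1))
# others on z=0
c=imaging.calibration("scene");Rm=cv2.Rodrigues(c["rvec"])[0]
for n,p in dict(pliers=(203,318),tape=(370,172),nozzle=(259,302),brush=(345,264)).items():
    d=Rm.T@np.linalg.inv(c["K"])@[*p,1];o=-Rm.T@c["tvec"];print(n,(o-d*o[2]/d[2]).round(3))
E
```

```text
tube [ 0.5853 -0.0541  0.2701  0.    ] 15.5
[ 0.8 -0.4  1.3 -0.7  0.   0.   0.9  1.4 -0.6 -0.8 -0.2 -0.4 -1.2  0.4
 -0.3  1.3]
fix [ 0.6641  0.0109  0.121  -0.0019] 6.9
[ 0.3 -0.3  0.6  0.2  0.6 -0.2  0.3  1.5  0.4 -0.4 -0.1  0.6 -1.   0.3
 -0.1 -0.4 -0.4  1.7 -0.5 -1.5]
pliers [0.494 0.384 0.   ]
tape [ 0.548 -0.407  0.   ]
nozzle [0.428 0.244 0.   ]
brush [ 0.348 -0.025  0.   ]
```

```bash
cat >> h.py <<'E'
FIX=np.array([.6641,.0109,.121])
def shares(xf,yf,z,yawf=0,fix=None):
    "shift/turn shares from the measured pose to a pose in the fixture frame (tool x along fixture x + yawf)"
    f=FIX if fix is None else fix
    s=r.sense(); q=s["tool_rot"]; M=R.from_quat([*q[1:],q[0]]).as_matrix()
    t=world(f,[(xf,yf,z)])[0]; sh=M.T@(t-s["tool_pos"])/.4
    yaw=np.arctan2(M[1,0],M[0,0]); tn=-(f[2]+yawf-yaw); tn=(tn+np.pi)%(2*np.pi)-np.pi
    print("shares",sh.round(4),"turn",round(tn/np.pi,4))
def pose():
    s=r.sense(); d=s["tool_pos"]-[*FIX[:2],0]; c,n=np.cos(FIX[2]),np.sin(FIX[2]);f=s["contact_force"]
    print("t",round(s["time"],2),"fix-frame mm",(1e3*np.array([c*d[0]+n*d[1],c*d[1]-n*d[0],d[2]])).round(1),"F fix",np.round([c*f[0]+n*f[1],c*f[1]-n*f[0],f[2]],2))
E
python3 -m inch '1 0.1 -0.1 0 0.05;1 0.25 -0.23 0 0.095;1 0.4 -0.37 0 0.095;1 0.55 -0.51 0 0.095;1 0.7 -0.65 0 0.095;1 0.85 -0.79 0 0.095;1 0.85 -0.79 0 0.095;1 0.85 -0.79 0 0.095'
python3 -c "
from h import *
pose();shares(-.195,-.04,.012)"
```

```text
time: 1.1
tool_pos: [0.4369, -0.141, 0.2054]
tool_rot: [-0.0, 0.998, 0.062, 0.0]
contact_force: [-0.1, -0.2, 0.3]
gripper_width: 0.0938
grasp_force: 0.0
t 1.1 fix-frame mm [-243.8 -123.3  205.4] F fix [-0.1  -0.22  0.34]
shares [ 0.1226 -0.2079  0.4837] turn 0.0008
```

```bash
python3 -m inch '1 0.06 -0.1 0.1 0;1 0.12 -0.208 0.2 0;1 0.1226 -0.208 0.3 0;1 0.1226 -0.208 0.4 0;1 0.1226 -0.208 0.45 0;1 0.1226 -0.208 0.48 0;1 0.1226 -0.208 0.484 0;1 0.1226 -0.208 0.484 0'
python3 -c "
from h import *
pose();cv2.imwrite('pics/w1.png',imaging.camera('wrist')[:,:,::-1])"
```

```text
time: 2.1
tool_pos: [0.4754, -0.0556, 0.0125]
tool_rot: [0.0, 0.998, 0.06, 0.0]
contact_force: [-0.5, -0.1, -0.3]
gripper_width: 0.0939
grasp_force: 0.0
t 2.1 fix-frame mm [-195.4  -43.2   12.5] F fix [-0.5  -0.05 -0.31]
```

View pics/w1.png

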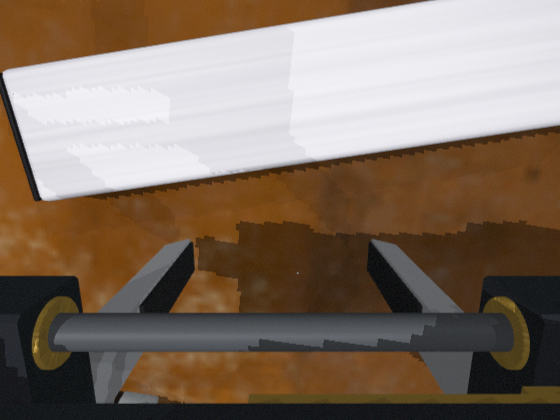

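The wrist view shows the tube ahead of the two fingers (tips at about (185,245) and (375,245)). It is rotated about 8°, with its left end at column 20. Now I'll make the two-finger push.

```bash
python3 -m inch '1 0.025 0 0 0;1 0.05 0 0 0;1 0.065 0 0 0;1 0.08 0 0 0;1 0.095 0 0 0;1 0.11 0 0 0;1 0.125 0 0 0;1 0.14 0 0 0;1 0.155 0 0 0;1 0.17 0 0 0'
python3 -c "
from h import *
pose()"
```

```text
time: 3.4
tool_pos: [0.5426, -0.0475, 0.0118]
tool_rot: [0.0, 0.998, 0.06, -0.0]
contact_force: [-2.9, -0.2, 1.8]
gripper_width: 0.0942
grasp_force: 1.7
t 3.4 fix-frame mm [-127.6  -43.3   11.8] F fix [-2.87  0.19  1.83]
```

```bash
python3 -m inch '1 0.015 0 0 0;1 0.03 0 0 0;1 0.045 0 0 0;1 0.06 0 0 0;1 0.07 0 0 0;1 0.08 0 0 0;1 0.08 0 0 0'
python3 -c "
from h import *
pose();cv2.imwrite('pics/w2.png',imaging.camera('wrist')[:,:,::-1])"
```

```text
time: 4.28
tool_pos: [0.5748, -0.0433, 0.0119]
tool_rot: [-0.0, 0.998, 0.06, 0.0]
contact_force: [-0.3, 0.4, 0.0]
gripper_width: 0.0938
grasp_force: 0.0
t 4.28 fix-frame mm [-95.2 -43.1  11.9] F fix [-0.3   0.43  0.05]
```

View pics/w2.png

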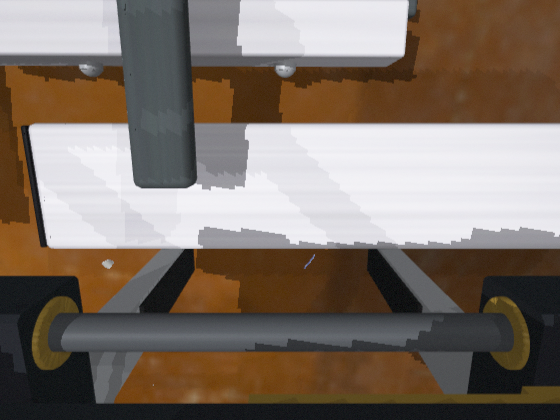

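The tube is now parallel to the rail. Its front edge is at row 124, its back edge at row 248, and its left end at columns 28–47. The rail's face edge is at row 57, the pins are at (91,69) and (286,70), and the hold-down tip is at (165,186).

```bash
cat >> h.py <<'E'
def wpix(pts):
    "wrist pixels (u,v,z) -> fixture frame mm"
    s=r.sense(); c=imaging.calibration("wrist");q=s["tool_rot"];M=R.from_quat([*q[1:],q[0]]).as_matrix();A=c["tool_from_camera"]
    o=s["tool_pos"]+M@A[:3,3]
    for u,v,z in pts:
        d=M@A[:3,:3]@np.linalg.solve(c["K"],[u,v,1]); p=o+d*(z-o[2])/d[2]; e=p[:2]-FIX[:2]; k,n=np.cos(FIX[2]),np.sin(FIX[2])
        print((u,v),"->",(1e3*np.array([k*e[0]+n*e[1],k*e[1]-n*e[0]])).round(1))
E
python3 -c "
from h import *
wpix([(28,125,.03),(47,248,.03),(560,124,.03),(560,248,.03),(405,56,.034),(1,56,.034),(91,69,.017),(286,70,.017),(165,187,.066)])
pose()"
```

```text
(28, 125) -> [-26.1  69.1]
(47, 248) -> [-84.2  69.6]
(560, 124) -> [ -26.1 -169.6]
(560, 248) -> [ -84.8 -180.3]
(405, 56) -> [  1.6 -96.3]
(1, 56) -> [ 1.9 72.9]
(91, 69) -> [-0.6 44.4]
(286, 70) -> [ -1.2 -46.7]
(165, 187) -> [-48.4  -2. ]
t 4.33 fix-frame mm [-95.3 -43.1  11.9] F fix [-0.36  0.52  0.22]
```

```bash
python3 -m inch '1 -0.075 0 0 0;1 -0.075 0 -0.11 0;1 -0.05 0 -0.22 0;0 0 0.13 -0.22 0;0 0.05 0.26 -0.22 0;0 0.1 0.39 -0.22 0;0 0.1 0.52 -0.22 0;0 0.1 0.52 -0.12 0;0 0.1 0.52 -0.02 0;0 0.1 0.52 0 0'
python3 -m inch '0 0 0 0 0;0 0 0 0 0'
python3 -c "
from h import *
pose();shares(-.055,-.245,.012)"
```

```text
time: 5.58
tool_pos: [0.6376, -0.2447, 0.0095]
tool_rot: [-0.001, 0.998, 0.06, -0.002]
contact_force: [-0.7, 0.7, -0.3]
gripper_width: 0.0273
grasp_force: 0.0
time: 5.82
tool_pos: [0.64, -0.2454, 0.0137]
tool_rot: [0.0, 0.998, 0.06, 0.001]
contact_force: [-0.1, -0.2, 0.5]
gripper_width: 0.0075
grasp_force: 0.0
t 5.83 fix-frame mm [ -54.9 -251.6   13.7] F fix [-0.15 -0.22  0.49]
shares [-0.0003 -0.0164  0.0042] turn -0.0002
```

```bash
python3 -m inch '0 0 -0.02 0.005 0;0 0 -0.04 0.005 0;0 0 -0.06 0.005 0;0 0 -0.073 0.005 0;0 0 -0.087 0.005 0;0 0 -0.1 0.005 0;0 0 -0.113 0.005 0;0 0 -0.127 0.005 0;0 0 -0.14 0.005 0;0 0 -0.15 0.005 0'
python3 -c "
from h import *
pose()"
python3 -m inch '0 0 -0.005 0 0;0 0 -0.01 0 0;0 0 -0.01 0 0'
python3 -c "
from h import *
pose();cv2.imwrite('pics/w3.png',imaging.camera('scene')[:,:,::-1])
a=cv2.imread('pics/w3.png')[170:260,210:340]; cv2.imwrite('pics/c3.png',cv2.resize(a,None,fx=6,fy=6,interpolation=cv2.INTER_CUBIC))"
```

```text
time: 7.08
tool_pos: [0.6317, -0.1854, 0.0099]
tool_rot: [0.0, 0.998, 0.06, 0.0]
contact_force: [0.5, -4.5, 1.3]
gripper_width: 0.0004
grasp_force: 1.8
t 7.08 fix-frame mm [ -55.8 -190.9    9.9] F fix [-0.   -4.53  1.26]
time: 7.45
tool_pos: [0.6312, -0.1814, 0.0098]
tool_rot: [-0.0, 0.998, 0.06, -0.0]
contact_force: [0.1, -3.0, 1.3]
gripper_width: 0.0004
grasp_force: 1.0
t 7.45 fix-frame mm [ -55.9 -187.     9.8] F fix [-0.22 -2.96  1.34]
```

View pics/c3.png

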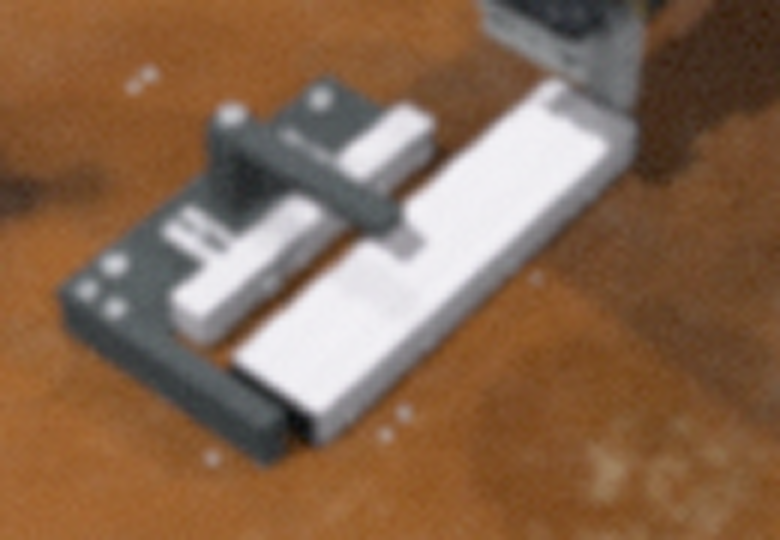

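The tube is nearly at the stop, with a gap of about 1 cm at (265,385), and still parallel to the rail. Next I'll feel for contact.

```bash
python3 -m inch '0 0 -0.0025 0 0;0 0 -0.005 0 0;0 0 -0.0075 0 0;0 0 -0.01 0 0;0 0 -0.0125 0 0'
python3 -c "
from h import *
pose()"
```

```text
time: 8.12
tool_pos: [0.6306, -0.1767, 0.0098]
tool_rot: [-0.0, 0.998, 0.06, -0.0]
contact_force: [0.1, -3.2, 1.4]
gripper_width: 0.0003
grasp_force: 1.8
t 8.12 fix-frame mm [ -55.9 -182.1    9.8] F fix [-0.25 -3.17  1.36]
```

```bash
python3 -m inch '0 0 -0.0025 0 0;0 0 -0.005 0 0'
python3 -c "
from h import *
pose()"
```

```text
time: 8.38
tool_pos: [0.6304, -0.1746, 0.0098]
tool_rot: [-0.0, 0.998, 0.06, -0.0]
contact_force: [0.4, -4.2, 1.9]
gripper_width: 0.0006
grasp_force: 1.8
t 8.38 fix-frame mm [ -55.9 -180.1    9.8] F fix [-0.12 -4.17  1.91]
```

```bash
python3 -m inch '0 0 -0.0025 0 0;0 0 -0.0025 0 0'
python3 -c "
from h import *
pose()"
```

```text
time: 8.62
tool_pos: [0.6302, -0.1735, 0.0098]
tool_rot: [-0.0, 0.998, 0.06, -0.0]
contact_force: [-0.9, -2.1, 1.2]
gripper_width: 0.0005
grasp_force: 1.2
t 8.62 fix-frame mm [ -55.9 -179.     9.8] F fix [-1.1  -2.02  1.24]
```

```bash
for i in 1 ; do python3 -m inch '0 0 -0.0025 0 0;0 0 -0.0025 0 0'|sed -n 4p; python3 -m inch '0 0 -0.0025 0 0;0 0 -0.0025 0 0' |sed -n 4p; done
python3 -c "
from h import *
pose()"
```

```text
contact_force: [1.3, -2.1, 1.3]
contact_force: [0.5, -4.2, 0.9]
t 9.12 fix-frame mm [ -55.9 -177.4    9.8] F fix [ 0.01 -4.23  0.89]
```

```bash
python3 -m inch '0 0 -0.0025 0 0;0 0 -0.0025 0 0'|sed -n 4p
python3 -c "
from h import *
pose()"
```

```text
contact_force: [1.3, -8.8, 0.3]
t 9.38 fix-frame mm [ -56.  -177.3    9.9] F fix [ 0.23 -8.87  0.34]
```

```bash
python3 -m inch '0 0 -0.0025 0 0;0 0 -0.0025 0 0'|sed -n 4p
python3 -c "
from h import *
pose()"
```

```text
contact_force: [0.8, -12.8, -0.4]
t 9.62 fix-frame mm [ -56.3 -177.3    9.9] F fix [ -0.74 -12.85  -0.36]
```

The stop contact shows clearly: the TCP is stuck at -177.3 mm and the force rises about 4 N/mm. I'll back off and go behind the tube for the final push.

```bash
python3 -m inch '0 0 0.03 0 0;0 0 0.075 0 0;0 0 0.075 -0.13 0;0 -0.06 0.05 -0.25 0;0 -0.15 -0.08 -0.25 0;1 -0.175 -0.22 -0.25 0;1 -0.175 -0.36 -0.25 0;1 -0.175 -0.374 -0.25 0;1 -0.175 -0.374 -0.25 0;1 -0.175 -0.374 -0.25 0'
python3 -m inch '1 0 0 0.1 0;1 0 0 0.2 0;1 0 0 0.24 0;1 0 0 0.245 0;1 0 0 0.245 0'
python3 -c "
from h import *
pose();shares(-.1,-.025,.011)"
```

```text
time: 10.88
tool_pos: [0.5425, -0.0313, 0.1097]
tool_rot: [0.0, 0.998, 0.059, -0.0]
contact_force: [0.4, -0.5, 0.7]
gripper_width: 0.0469
grasp_force: 0.0
time: 11.5
tool_pos: [0.5431, -0.0299, 0.0129]
tool_rot: [0.0, 0.998, 0.06, 0.001]
contact_force: [0.9, -0.7, -0.7]
gripper_width: 0.0931
grasp_force: 0.0
t 11.5 fix-frame mm [-125.   -25.9   12.9] F fix [ 0.81 -0.83 -0.7 ]
shares [ 0.0625 -0.0023  0.0048] turn -0.0003
```

```bash
python3 -m inch '1 0.02 0 0.003 0;1 0.04 0 0.003 0;1 0.055 0 0.003 0;1 0.065 0 0.003 0;1 0.075 0 0.003 0;1 0.085 0 0.003 0;1 0.095 0 0.003 0;1 0.105 0 0.003 0;1 0.1125 0 0.003 0;1 0.1125 0 0.003 0'
python3 -c "
from h import *
pose()"
```

```text
time: 12.75
tool_pos: [0.5875, -0.0242, 0.0107]
tool_rot: [-0.0, 0.998, 0.06, 0.0]
contact_force: [-0.4, 0.1, 0.3]
gripper_width: 0.0938
grasp_force: 0.0
t 12.75 fix-frame mm [-80.3 -25.5  10.7] F fix [-0.39  0.17  0.26]
```

```bash
python3 -m inch '1 0.0025 0 0 0;1 0.005 0 0 0;1 0.0075 0 0 0;1 0.01 0 0 0;1 0.01 0 0 0'
python3 -c "
from h import *
pose()"
```

```text
time: 13.38
tool_pos: [0.5911, -0.0237, 0.0107]
tool_rot: [-0.0, 0.998, 0.06, 0.0]
contact_force: [-3.6, -1.1, 2.4]
gripper_width: 0.0942
grasp_force: 1.7
t 13.38 fix-frame mm [-76.6 -25.5  10.7] F fix [-3.73 -0.62  2.43]
```

```bash
python3 -m inch '1 0.0025 0 0 0;1 0.005 0 0 0;1 0.005 0 0 0'
python3 -c "
from h import *
pose();cv2.imwrite('pics/w4.png',imaging.camera('wrist')[:,:,::-1])"
```

```text
time: 13.75
tool_pos: [0.5931, -0.0235, 0.0106]
tool_rot: [-0.0, 0.998, 0.06, 0.0]
contact_force: [-3.2, -0.6, 2.6]
gripper_width: 0.094
grasp_force: 1.7
t 13.75 fix-frame mm [-74.6 -25.6  10.6] F fix [-3.29 -0.25  2.63]
```

View pics/w4.png

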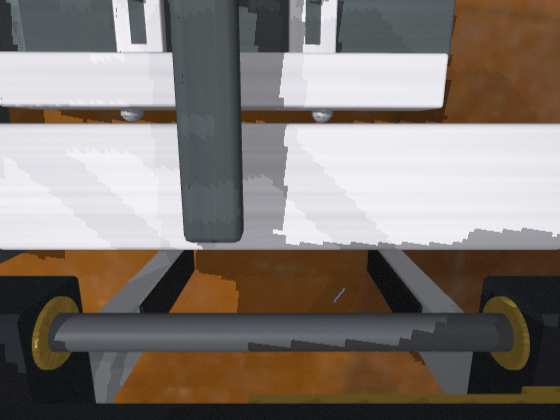

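The tube's face is at row 124 and the rail's edge at row 107, so about 7 mm remain. It is parallel to the rail, and the hold-down arm is clear of the fingers. I'll keep feeling forward.

```bash
python3 -m inch '1 0.0025 0 0 0;1 0.005 0 0 0;1 0.0075 0 0 0;1 0.01 0 0 0;1 0.01 0 0 0'
python3 -c "
from h import *
pose();wpix([(440,107,.034),(440,124,.03),(5,107,.034),(5,124,.03)])"
```

```text
time: 14.42
tool_pos: [0.5968, -0.0231, 0.0106]
tool_rot: [0.0, 0.998, 0.06, -0.0]
contact_force: [-5.4, -0.9, 5.1]
gripper_width: 0.0935
grasp_force: 2.7
t 14.43 fix-frame mm [-70.9 -25.6  10.6] F fix [-5.45 -0.25  5.13]
(440, 107) -> [  5.4 -95. ]
(440, 124) -> [ -1.6 -97.5]
(5, 107) -> [ 5.8 91.4]
(5, 124) -> [-1.2 95.8]
```

```bash
python3 -m inch '1 0.0025 0 0 0;1 0.0025 0 0 0'
python3 -c "
from h import *
pose()"
```

```text
time: 14.68
tool_pos: [0.5978, -0.023, 0.0106]
tool_rot: [0.0, 0.998, 0.06, -0.0]
contact_force: [-5.0, -1.3, 4.6]
gripper_width: 0.094
grasp_force: 2.7
t 14.68 fix-frame mm [-69.9 -25.6  10.6] F fix [-5.09 -0.66  4.62]
```

```bash
python3 -m inch '1 0.0025 0 0 0;1 0.0025 0 0 0'
python3 -c "
from h import *
pose()"
```

```text
time: 14.92
tool_pos: [0.5987, -0.0228, 0.0106]
tool_rot: [-0.0, 0.998, 0.06, -0.0]
contact_force: [-5.6, -1.2, 4.0]
gripper_width: 0.0939
grasp_force: 2.7
t 14.93 fix-frame mm [-68.9 -25.6  10.6] F fix [-5.75 -0.49  4.03]
```

```bash
python3 -m inch '1 0.0025 0 0 0;1 0.0025 0 0 0'
python3 -c "
from h import *
pose()"
```

```text
time: 15.18
tool_pos: [0.5993, -0.0228, 0.0105]
tool_rot: [0.0, 0.998, 0.06, -0.001]
contact_force: [-8.3, -0.9, 6.4]
gripper_width: 0.0942
grasp_force: 4.2
t 15.18 fix-frame mm [-68.4 -25.6  10.5] F fix [-8.31  0.07  6.41]
```

```bash
python3 -m inch '1 0.0025 0 0 0;1 0.0025 0 0 0'
python3 -c "
from h import *
pose()"
```

```text
time: 15.42
tool_pos: [0.5994, -0.0228, 0.0104]
tool_rot: [0.0, 0.998, 0.06, -0.002]
contact_force: [-14.8, -2.0, 11.3]
gripper_width: 0.0939
grasp_force: 7.3
t 15.43 fix-frame mm [-68.3 -25.6  10.4] F fix [-14.9   -0.16  11.31]
```

```bash
python3 -m inch '1 0.0025 0 0 0;1 0.0025 0 0 0'
python3 -c "
from h import *
pose()"
```

```text
time: 15.68
tool_pos: [0.5994, -0.0228, 0.0103]
tool_rot: [0.0, 0.998, 0.06, -0.003]
contact_force: [-20.7, -1.5, 16.0]
gripper_width: 0.0939
grasp_force: 10.5
t 15.68 fix-frame mm [-68.3 -25.6  10.3] F fix [-20.72   1.02  15.96]
```

Firm contact: the TCP is stuck at -68.3 mm. I'll back off now and look.

```bash
python3 -m inch '1 -0.01 0 0 0;1 -0.02 0 0 0;1 -0.05 0 0 0;1 -0.1 0 0 0;1 -0.1 0 -0.1 0;1 -0.1 -0.1 -0.2 0;1 -0.1 -0.18 -0.2 0;1 -0.1 -0.18 -0.2 0;1 -0.1 -0.18 -0.2 0'
python3 -c "
from h import *
pose();cv2.imwrite('pics/w5.png',imaging.camera('wrist')[:,:,::-1])"
```

```text
time: 16.8
tool_pos: [0.5532, 0.0434, 0.0904]
tool_rot: [0.0, 0.998, 0.06, -0.0]
contact_force: [0.1, -1.2, -0.6]
gripper_width: 0.0937
grasp_force: 0.0
t 16.8 fix-frame mm [-106.1   45.7   90.4] F fix [-0.1  -1.23 -0.56]
```

View pics/w5.png

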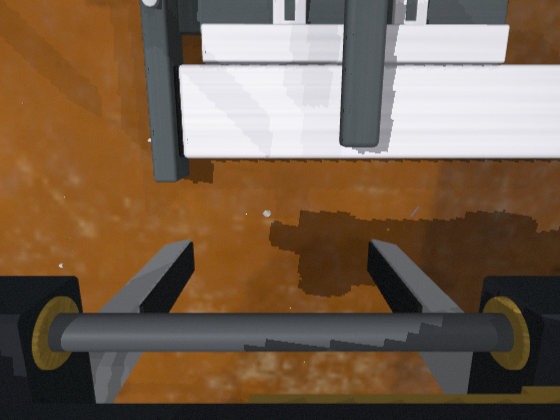

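The tube lies along the rail (edges at rows 62 and 66) and its left end meets the stop at column 182. I'll do a quick numeric check.

```bash
python3 -c "
from h import *
wpix([(182,67,.03),(185,157,.03),(186,178,.036),(178,66,.036),(359,146,.066),(205,62,.034),(205,66,.03),(505,62,.034),(505,66,.03)])"
```

```text
(182, 67) -> [ -0.2 107.1]
(185, 157) -> [-57.4 109. ]
(186, 178) -> [-70.8 107.7]
(178, 66) -> [ -0.6 108. ]
(359, 146) -> [-48.6  -0.8]
(205, 62) -> [ 2.1 91.5]
(205, 66) -> [ 0.4 92.4]
(505, 62) -> [  1.5 -97.2]
(505, 66) -> [  -0.2 -100. ]
```

```bash
python3 -c "
from bench import order
print(order.sign_off())"
```

```text
the job is handed in; nothing more can be done
None
```

The job is handed in, and sign-off returned no verdict. By force and camera the tube lies flat along the rail and butted on the stop, pressed with at most about 21 N and then let go; I could not read the feeler pins directly.

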